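# Turn the chisel round in its guard rack

### The arm

A 6-joint arm with a two-finger parallel gripper is mounted at the origin on a cart in front of the work surface, level with it; the furniture and walls round the work are solid. World frame = base frame: x ahead of the robot, y to its left, z up, the work surface at z = 0. Lengths are in mm, angles in rad, forces in N, time in s.
With the tool pointing down it reaches from about 300 to 775 mm from the base axis. Payload 14.6 kg.
Tool frame: the origin (TCP) lies on the centre line of the jaws, within the pads' length; the fingertips stand 19 mm ahead of it and the grasp point (between the pads) is the TCP (bot.tip_reach is the distance from the TCP to the fingertips, in mm); z points along the fingers, y is the line along which they close (so a half turn about z gives the same grasp; the last joint's range is limited). The gripper opens to 85 mm and grips with 20 to 120 N. Pads are 22 mm wide; open, the fingers measure 114 mm over their backs; the gripper's body (76 mm by 85 mm) begins 54 mm behind the grasp point. The pads swing forward as they close: fully open they stand 13 mm farther back than shut.
Start: joints at [-1.371, 0.3, 1.521, -0, 1.321, -0.067], TCP at [144.999, -530.533, 250.281] pointing down, gripper open.
Joint ranges: [-3.03, 3.03], [-0.79, 2.21], [0.23, 2.52], [-1.04, 4.18], [0, 3.07], [-2.55, 2.55]. Speed limits (rad/s): [2.22, 2.22, 2.57, 3.14, 3.14, 3.14].

### API

Orientations are given as a unit quaternion [w, x, y, z].
In Python, from rig import bot gives the robot as it stands. Calls block until the motion is done:
- bot.move_to(position, orientation): joint-space move of the TCP to a pose.
- bot.servo_line(position, attitude=None, speed=150, until_force=None): straight line of the TCP; attitude=None keeps the orientation; speed is the mean speed in mm/s. With until_force (N) it stops when the force on the tool has changed by that much, and returns True; else False.
- bot.move_joints(angles): joint-space move.
- bot.move_gripper(opening, grip_force=None): finger opening in mm; grip_force is the grip in N (None keeps the last); returns when the fingers have stopped.
- bot.dwell(seconds).
- bot.ik(position, orientation): joint angles nearest the present ones, or None.
- bot.read_state(): the state.
- bot.read_camera(name): name is "side" or "top"; returns a dict with "image" (384x512x3 uint8, blue, green, red), "depth" (384x512 float32, mm along the optical axis (not along the pixel's ray), 0 where there is no reading), "fovy" (degrees; the focal length in pixels is half the picture's height over the tangent of half this angle, whatever the lens; pixels are square), "cx", "cy" (the principal point, pixels), "eye" and "attitude" of the camera in the world. Camera axes: x right, y down, z forward; pixel columns grow to the right and rows downward; lengths in mm; the calibration is good to about 2 mm. A picture is of the moment at which its call begins.
A pose or a line that the arm cannot do raises bot.MotionError and nothing moves.
- bot.finish_job(): hands the job in; it is judged then, once.
The state is a dict: "clock": time; "joint_positions": joint angles; "qvel": joint speeds; "effort": joint torques, N m; "ee_pos": TCP position; "tool_rot": TCP orientation; "ft_force": force on the tool from outside, world axes, zero at the start; "moment": the same for the moment, N m; "grip_width": finger opening in mm; "grip_force": force on a finger pad.
Only numpy, scipy, OpenCV 4.12 (cv2) and the standard library are available. Lean on these libraries where they do the work, as an engineer would, in place of code of your own. Each camera call takes 0.05 s, during which the arm holds its last target. There are 200 camera calls.

### The job

The cold chisel was put back in the yellow guard rack the wrong way round, with its cutting edge sticking out towards you. Draw it out by the edge end, lay it flat on the green mat and let go, take it again by its struck head end and slide it, cutting edge first, all the way into the guard; then swing the red gate fully shut behind it so that it cannot slide out. Do not drop the chisel or disturb the wooden block, the blue tin or the roll of tape.

Things in the scene. Friction and masses are not known exactly. Their poses are not given: they have to be found in the camera images.
- rack: Guard rack, fixed: a wooden riser (66 mm wide) with a yellow metal hood, a tunnel open only at its front mouth. Origin on the bench (z = 0), 60 mm in front of the mouth on the tunnel's centre line; x points into the tunnel, z up. A 6 mm thick foot strip with bolt heads to 13 mm covers x -40..172, y 31..101 mm; otherwise there is bare bench in front of the mouth.
- tunnel_mouth (a point): Centre of the tunnel floor at its mouth, x = 60 mm of the rack's frame, 30 mm above the bench; axes as the rack's. From here the tunnel runs 100 mm along x to its back stop; clear inside 38 mm wide and 28 mm high; the hood's top is 63 mm above the bench (screw heads 66 mm) and 50 mm wide outside.
- gate_hinge (a point): Upright hinge axis of the gate, at x = -20, y = 80 mm of the rack's frame; 39 mm above the bench; steel hub 22 mm across, up to 53 mm above the bench.
- gate (a joint): Red swing gate, angle in rad: 0 = shut (stop), arm along the rack's -y across the way out; growing as it swings out to the front, the arm pointing along (-sin a, -cos a) in the rack's x, y. Arm: 98 mm long from the hinge, 10 mm thick, 32 to 46 mm above the bench. Stays where left; about 1 N pushes it. Shut, it clears the head of a chisel fully home by 15 mm.
- gate_knob (a point): Black round knob standing on the gate arm, 85 mm from the hinge; 16 mm across, black part from z = 56 to 72 mm above the bench (this point is at z = 62 mm); it can be pinched, or the arm can be pushed.
- chisel_center (a point): Cold chisel, dark steel, 0.18 to 0.37 kg: middle of its length, half-way up (8 mm above its underside). Its y axis runs along it to the struck head (y = 80 mm); cutting edge at y = -79. Shank y -34..80: 14 mm wide to grip (looks up to 20), 16 high; blade y -79..-34: 14 wide, 6 thick, 5 to 11 mm above the underside. Mass centre y = 13. Starts in the tunnel, 60 to 75 mm at the edge end sticking out.
- chisel_edge (a point): Middle of the chisel's cutting edge (same axes as chisel_center).
- chisel_head (a point): Middle of the chisel's struck end face (same axes as chisel_center).
- mat: Green bench mat, fixed, 150 mm (its x) by 200 mm (its y), 10 mm thick; origin at the centre of its underside on the bench.
- angle_grinder: Angle grinder lying on the bench between the rack and the mat, fixed, about 380 mm long and 92 mm high; carry the chisel over it. Origin under its middle.
- block_center (a point): Bystander: brown wooden block 45 x 90 x 32 mm, its centre.
- oil_tin_center (a point): Bystander: blue round tin, 63 mm wide, 70 mm high, its centre.
- tape_center (a point): Bystander: black roll of tape, 58 mm wide, 19 mm high, lying flat, its centre.

How it is judged (in metres and radians):
On the way, in this order (a step that is already met when the one before it is completed fails the run):
1. the chisel is drawn right out of the tunnel (x of chisel_head in the frame of rack below 0.055 m and contact force between the fingers and chisel above 0.5 N), for 0.1 s.
2. the chisel lies flat on the mat, let go (contact force between the fingers and chisel below 0.1 N and x of chisel_center in the frame of mat between -0.075 and 0.075 m and y of chisel_center in the frame of mat between -0.1 and 0.1 m and height (world z) of chisel_center below 0.026 m and linear speed of chisel below 0.03 m/s), for 0.2 s.
3. it is lifted again, held by the head half (contact force between the fingers and chisel above 0.5 N and height (world z) of chisel_center above 0.04 m and y of the grasp point in the frame of chisel_center above 0.01 m), for 0.1 s.
4. it is in the tunnel, cutting edge first, at most 20 mm from the back stop, and let go (x of chisel_edge in the frame of rack above 0.14 m and y of chisel_edge in the frame of rack between -0.025 and 0.025 m and z of chisel_edge in the frame of rack between 0.028 and 0.06 m and x of chisel_head in the frame of rack below 0.02 m and contact force between the fingers and chisel below 0.1 N), for 0.2 s.
5. the gate is shut behind it (within 0.08 rad) (value of joint gate below 0.08 rad), for 0.2 s.
At the end, for the whole second after the job is handed in: The chisel lies at rest and released in the tunnel, cutting edge innermost and at most 20 mm from the back stop, head outside; the gate is shut to within 0.08 rad (all of step 4 and value of joint gate below 0.08 rad and linear speed of chisel below 0.02 m/s); the robot touches nothing.
It fails at once if the chisel is let go well above what it is to lie on (its centre more than 70 mm above the bench) (contact force between the fingers and chisel below 0.1 N and height (world z) of chisel_center above 0.07 m).
It fails at once if a bystander (block) is moved more than 20 mm (distance of block_center from where it was at the start of the episode above 0.02 m).
It fails at once if a bystander (tape) is moved more than 20 mm (distance of tape_center from where it was at the start of the episode above 0.02 m).
It fails at once if a bystander (oil_tin) is moved more than 20 mm (distance of oil_tin_center from where it was at the start of the episode above 0.02 m).
It also fails if it takes over 72 s, if anything falls off the work surface, if the arm or the gripper's body presses on something with over 40 N, if the wrist force passes 120 N, or if a joint passes its speed limit or range.

## Working session

There is one attempt and no reset: what is moved stays moved. The work goes in short steps, each a Python script; the robot and the scene stay as the last script left them, time stands still between calls to the robot, and variables do not carry over. Pictures are saved under pics/ and viewed, at most 10 in all, crops included, and the job is handed in when it is done.

```bash
mkdir -p pics; ls; cat > h.py <<'E'
import numpy as np, cv2
from scipy.spatial.transform import Rotation as R
from rig import bot
def rot(q): return R.from_quat([q[1],q[2],q[3],q[0]])
def snap(name,fn=None):
    c=bot.read_camera(name)
    if fn: cv2.imwrite('pics/'+fn+'.png',c['image'])
    np.savez('pics/'+(fn or 'last')+'.npz',**{k:np.array(v) for k,v in c.items()})
    return c
def load(fn): return dict(np.load('pics/'+fn+'.npz'))
def cloud(c):
    h,w=c['depth'].shape; f=h/2/np.tan(np.radians(float(c['fovy']))/2)
    u,v=np.meshgrid(np.arange(w),np.arange(h)); d=c['depth']
    P=np.stack([(u-c['cx'])/f*d,(v-c['cy'])/f*d,d],-1)
    W=rot(c['attitude']).apply(P.reshape(-1,3)).reshape(h,w,3)+np.array(c['eye'])
    W[d==0]=np.nan
    return W
def px(c,u,v,z):
    "world point of the pixel's ray at height z"
    h,w=c['depth'].shape; f=h/2/np.tan(np.radians(float(c['fovy']))/2)
    r=rot(c['attitude']).apply([(u-c['cx'])/f,(v-c['cy'])/f,1]); e=np.array(c['eye'])
    return e+r*(z-e[2])/r[2]
def down(yaw):
    "tool down, closing line (tool y) at angle yaw+90 in world: tool x at yaw"
    q=(R.from_euler('z',yaw)*R.from_euler('x',np.pi)).as_quat()
    return [q[3],q[0],q[1],q[2]]
E
python3 - <<'E'
from h import *
for n in('top','side'):
    c=snap(n,n+'0'); print(n,c['eye'],c['attitude'],c['fovy'],c['cx'],c['cy'],c['depth'].shape)
print(bot.read_state())
E
```

```text
pics
top [ 314.35045383  -27.63574946 1337.33064591] [ 0.07576582 -0.68255975  0.72252922 -0.07951893] 45.95322887657018 249.38818052169236 189.48679718016652 (384, 512)
side [   96.96989277 -1133.72041561  1082.8441142 ] [-0.41390328  0.88821833 -0.17872738  0.08836734] 46.11727084563391 251.34562387792153 187.3351157707633 (384, 512)
{'clock': 0.1, 'joint_positions': array([-1.37058323e+00,  3.00394400e-01,  1.52153624e+00,  4.56740798e-07,
        1.32071582e+00, -6.65894676e-02]), 'qvel': array([ 0.00168211, -0.00013616, -0.00250404,  0.00010849, -0.00104094,
       -0.00059315]), 'effort': array([ 1.22631052e-03, -5.44378424e+01, -3.62370658e+01, -8.77000616e-05,
        3.04719440e-03,  1.74276636e-05]), 'ee_pos': array([ 144.96961524, -530.34294332,  249.78234925]), 'tool_rot': array([-5.25746588e-04,  9.91115107e-01,  1.33005891e-01, -3.49567100e-05]), 'ft_force': array([0.36033235, 0.33375869, 0.26237512]), 'moment': array([-0.01938955,  0.05651682,  0.03152916]), 'grip_force': 0.0, 'grip_width': 85.64586045789282}
```

View pics/top0.png

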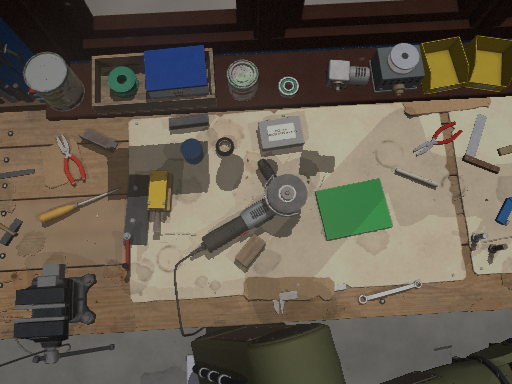

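View pics/side0.png

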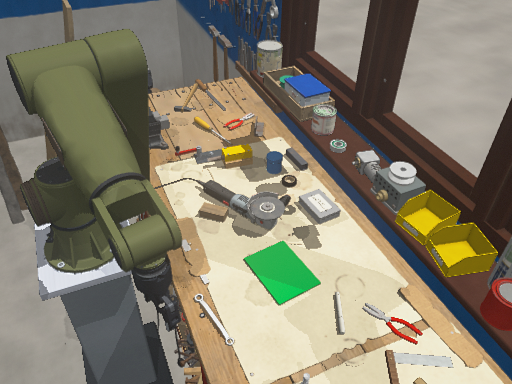

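The top view shows the yellow hood at (158,190) with its mouth facing down, and the red gate arm at (127,255), swung open. The grinder is at (250,215), the mat at (355,210), the block at (250,252), the tin at (192,151) and the tape at (224,146). I'll enlarge the rack.

```bash
python3 - <<'E'
from h import *
c=load('top0'); im=c['image']
cv2.imwrite('pics/crop1.png',cv2.resize(im[160:290,105:235],None,fx=4.6,fy=4.6,interpolation=cv2.INTER_CUBIC))
W=cloud(c)
for n,(u,v) in dict(hood=(158,185),hood_l=(152,185),hood_r=(166,185),tin=(192,151),tape=(224,146),block=(250,252),disc=(287,195),body=(225,235),knob=(127,237),gate=(127,260),mat=(355,210)).items(): print(n,W[v,u].round(0))
hsv=cv2.cvtColor(im,cv2.COLOR_BGR2HSV)
g=cv2.inRange(hsv,(50,120,60),(75,255,255)); cs,_=cv2.findContours(g,0,2); k=max(cs,key=cv2.contourArea)
b=cv2.boxPoints(cv2.minAreaRect(k)); print('mat',[px(c,*p,10)[:2].round(1) for p in b])
y=cv2.inRange(hsv,(20,120,60),(35,255,255)); y[:, 200:]=0
cs,_=cv2.findContours(y,0,2); k=max(cs,key=cv2.contourArea)
b=cv2.boxPoints(cv2.minAreaRect(k)); print(b,'hood',[px(c,*p,63)[:2].round(1) for p in b])
# grinder heights
m=(W[...,2]>15)
for v in range(165,265,8): print(v,[ (u,int(W[v,u,2])) for u in range(195,315,8) if m[v,u]])
E
```

```text
hood [627. 220.  64.]
hood_l [629. 238.  62.]
hood_r [625. 197.  66.]
tin [722. 118.  70.]
tape [753.  27.   6.]
block [423. -34.  30.]
disc [ 572. -147.   88.]
body [473.  34.  52.]
knob [483. 312.  54.]
gate [418. 313.  50.]
mat [ 530. -353.   12.]
mat [array([ 594.6, -240.8]), array([ 624.1, -444.5]), array([ 476. , -455.2]), array([ 448.1, -256.3])]
[[146.76266 208.79765]
 [149.19067 169.94942]
 [168.73932 171.17122]
 [166.31131 210.01945]] hood [array([559.3, 253.3]), array([673.9, 245.4]), array([667. , 188.6]), array([552.6, 197.6])]
165 [(259, 40), (267, 44)]
173 [(267, 50)]
181 [(267, 35), (275, 85), (283, 80), (291, 87), (299, 81)]
189 [(267, 77), (275, 82), (283, 90), (291, 86), (299, 83)]
197 [(267, 72), (275, 82), (283, 86), (291, 89), (299, 83)]
205 [(259, 59), (267, 84), (275, 83), (283, 82), (291, 81), (299, 82)]
213 [(243, 55), (251, 71), (259, 64), (267, 60), (275, 82), (283, 77), (291, 78)]
221 [(235, 46), (243, 51), (251, 55), (259, 50)]
229 [(219, 44), (227, 49), (235, 51), (243, 45)]
237 [(203, 40), (211, 53), (219, 57), (227, 45), (235, 25), (251, 32)]
245 [(203, 35), (211, 49), (219, 44), (251, 28), (259, 32)]
253 [(195, 30), (243, 33), (251, 32)]
261 [(243, 31), (251, 32)]
```

View pics/crop1.png

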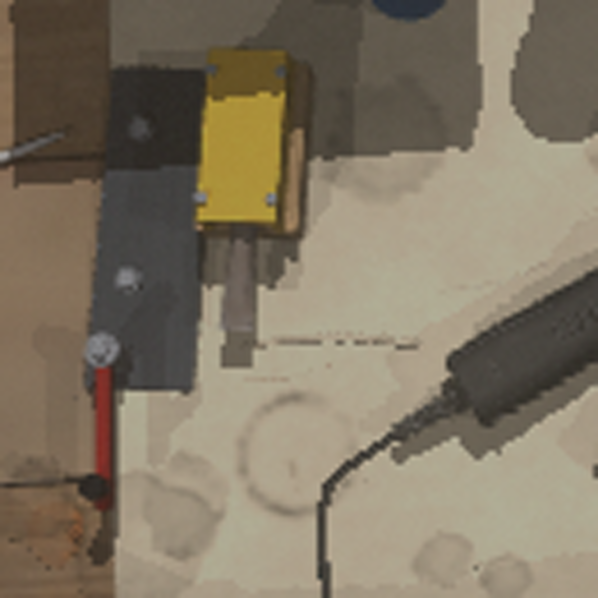

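The crop shows the hood's top edge at front from (197,222) to (277,220) and at back from (208,48) to (288,52). The chisel edge is at (237,366) and its shank leaves the mouth at (241,240). The hinge hub is at (102,350) and the knob at (95,487).

```bash
python3 - <<'E'
from h import *
c=load('top0'); W=cloud(c)
P=lambda X,Y,z: px(c,105+X/4.6,160+Y/4.6,z)[:2]
f=P(237,221,63); b=P(248,50,63); e=P(237,366,41); s=P(241,245,46); st=P(240,328,46); hi=P(102,350,53); kn=P(95,487,72)
sc=[P(200,199,66),P(270,199,66),P(211,70,66),P(280,71,66)]
for n,v in dict(f=f,b=b,e=e,s=s,st=st,hi=hi,kn=kn).items(): print(n,v.round(1))
print('screws',np.round(sc,1))
for n,(p,q) in dict(hood=(f,b),chis=(e,s),scr=((sc[0]+sc[1])/2,(sc[2]+sc[3])/2)).items(): d=q-p; print(n,np.degrees(np.arctan2(d[1],d[0])).round(1),np.linalg.norm(d).round(1))
# depth: hood top points
m=(W[...,2]>56)&(W[...,2]<70); m[:, :140]=0; m[:,175:]=0; m[:165]=0;m[215:]=0
pts=W[m][:,:2].astype(np.float32); r=cv2.minAreaRect(pts); print(r,cv2.boxPoints(r).round(1), len(pts))
# side cam: pixels of hood
s=load('side0'); Ws=cloud(s)
m=(Ws[...,2]>56)&(Ws[...,2]<68)&(Ws[...,0]>520)&(Ws[...,0]<700)&(Ws[...,1]>160)&(Ws[...,1]<280)
r=cv2.minAreaRect(Ws[m][:,:2].astype(np.float32)); print(r,cv2.boxPoints(r).round(1), m.sum())
th=0
x=f-0
E
```

```text
f [559.9 225.4]
b [669.5 217.2]
e [472.4 230.9]
s [547.7 226.5]
st [495.4 227.8]
hi [485.6 311.7]
kn [400.8 310.7]
screws [[574.6 247.6]
 [572.1 204.2]
 [657.  240. ]
 [653.8 196.6]]
hood -4.3 109.9
chis -3.4 75.4
scr -5.3 82.4
((616.0955810546875, 223.0448455810547), (52.23051452636719, 112.85475158691406), 85.12397766113281) [[557.7 201.8]
 [670.1 192.2]
 [674.5 244.3]
 [562.1 253.9]] 662
((619.010498046875, 218.58807373046875), (63.29568862915039, 114.45516967773438), 79.10771179199219) [[556.8 198.3]
 [669.2 176.7]
 [681.2 238.9]
 [568.8 260.5]] 244
```

```bash
python3 - <<'E'
from h import *
c=load('top0'); W=cloud(c); im=c['image']
for v in range(203,244): print(v,[(int(W[v,u,0]),int(W[v,u,1]),int(W[v,u,2])) for u in range(153,161,1)] if v%2 else '', im[v,156])
s=load('side0')['image']; cv2.imwrite('pics/crop2.png',cv2.resize(s[130:180,165:265],None,fx=8,fy=8,interpolation=cv2.INTER_CUBIC))
E
```

```text
203 [(575, 235, 60), (574, 232, 63), (574, 229, 64), (575, 227, 57), (574, 224, 60), (573, 220, 64), (574, 218, 63), (573, 214, 67)] [ 59 148 171]
204  [ 58 146 171]
205 [(569, 235, 62), (569, 232, 61), (567, 228, 69), (567, 225, 67), (568, 223, 64), (569, 221, 60), (567, 217, 68), (568, 215, 63)] [ 58 145 172]
206  [ 58 145 171]
207 [(563, 235, 60), (563, 232, 62), (562, 229, 64), (562, 226, 65), (562, 224, 62), (562, 221, 61), (562, 218, 62), (561, 214, 66)] [ 62 153 173]
208  [43 68 79]
209 [(564, 242, 28), (563, 239, 30), (561, 233, 44), (560, 230, 45), (560, 227, 44), (559, 224, 48), (560, 222, 42), (560, 219, 41)] [53 61 67]
210  [52 60 67]
211 [(562, 247, 5), (561, 243, 8), (554, 233, 46), (554, 230, 45), (553, 226, 52), (553, 223, 50), (554, 222, 43), (555, 220, 38)] [54 61 68]
212  [ 85  93 104]
213 [(557, 248, 1), (556, 244, 5), (549, 233, 44), (548, 230, 45), (548, 227, 47), (548, 224, 45), (547, 221, 47), (548, 219, 45)] [ 87  96 106]
214  [ 86  94 106]
215 [(551, 248, 0), (550, 245, 2), (542, 233, 47), (542, 230, 48), (541, 226, 50), (542, 224, 45), (543, 222, 40), (543,
[... 1594 characters left out ...]
, 4), (490, 233, 4), (489, 230, 5), (489, 227, 4)] [ 83  96 104]
236  [ 84  96 104]
237 [(485, 248, 4), (484, 244, 7), (484, 242, 4), (484, 239, 3), (483, 235, 10), (484, 233, 3), (484, 230, 3), (483, 227, 6)] [ 81  95 104]
238  [ 82  95 104]
239 [(478, 248, 6), (478, 245, 4), (478, 242, 4), (478, 239, 3), (478, 237, 2), (478, 234, 0), (478, 230, 5), (478, 228, 2)] [ 84  98 106]
240  [145 167 175]
241 [(473, 248, 2), (472, 245, 6), (473, 243, 0), (473, 241, -2), (472, 237, 1), (472, 234, 3), (472, 231, 3), (472, 228, 2)] [146 169 176]
242  [146 168 175]
243 [(467, 248, 4), (466, 244, 11), (466, 241, 11), (467, 240, 1), (466, 237, 2), (466, 233, 6), (466, 231, 3), (466, 228, 4)] [143 167 175]
```

View pics/crop2.png

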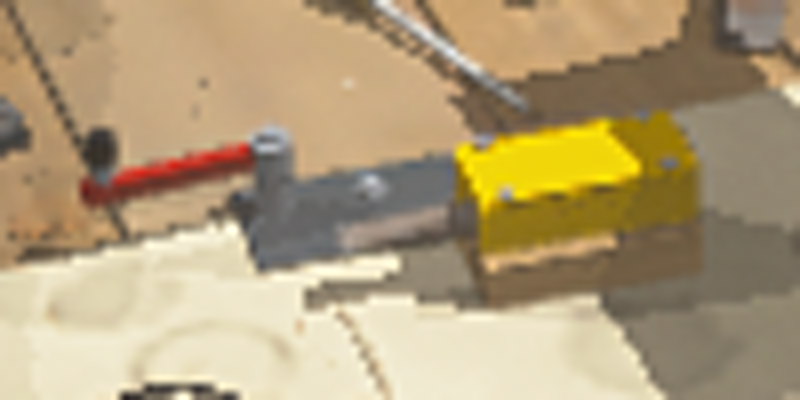

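The side crop shows the chisel projecting from the hood and the gate pointing away from the tunnel. The dark patch beyond the blade in the top view is only a shadow: by depth the edge is at about (496,232), so 63 mm stick out. That puts the rack origin at about (499.5,230.7), heading about -4.8°, and the gate at about 1.475 rad.

```bash
cat >> h.py <<'E'
PHI=np.radians(-4.8); O=np.array([499.5,230.7])
def rk(x,y,z): return [*(O+R.from_euler('z',PHI).as_matrix()[:2,:2]@[x,y]),z]
def st(): 
    s=bot.read_state(); print(round(s['clock'],2),s['ee_pos'].round(1),s['ft_force'].round(1),round(float(s['grip_width']),1),round(float(s['grip_force']),1))
MATC=np.array([535.7,-349.2]); MA=np.radians(-83)
E
python3 - <<'E'
from h import *
q=down(PHI+np.pi)
bot.move_gripper(50,100)
bot.move_to(rk(42,1,150),q); st()
bot.servo_line(rk(42,1,50.5),speed=100); st()
bot.move_gripper(0,100); st()
c=snap('side','g1'); cv2.imwrite('pics/crop3.png',cv2.resize(c['image'][100:190,150:270],None,fx=6,fy=6,interpolation=cv2.INTER_CUBIC))
E
```

```text
3.57 [541.7 227.6 150.1] [ 0.1  0.2 -0.7] 49.9 0.0
4.71 [541.8 228.3  51.2] [ 0.1 -0.5 -0.9] 50.1 0.0
5.14 [541.6 228.3  51.2] [-1.9 -0.3  4.8] 10.6 97.8
```

View pics/crop3.png

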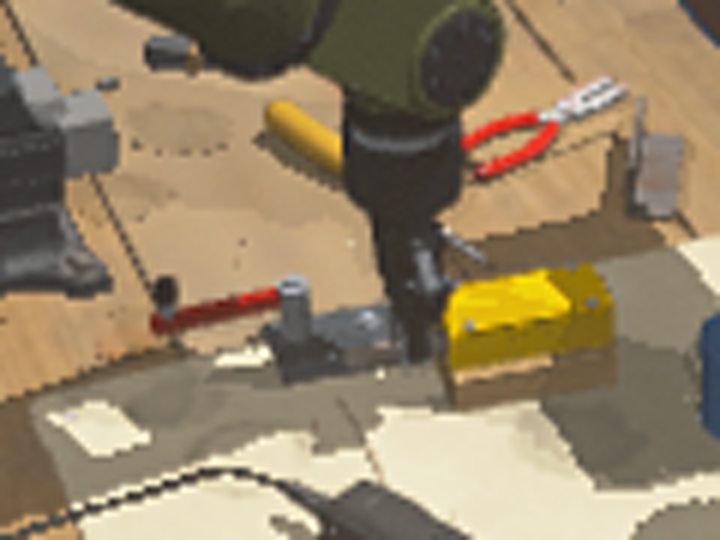

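The fingers are closed on the chisel just in front of the mouth with 98 N on the pads, and the rack is undisturbed. Next I'll draw it out and carry it.

```bash
python3 - <<'E'
from h import *
bot.servo_line(rk(42,0,53),speed=30); st()
bot.servo_line(rk(-90,0,54),speed=80); bot.dwell(0.2); st()
bot.servo_line(rk(-90,0,190),speed=120); st()
q=down(MA+np.pi)
d=np.array([np.cos(MA),np.sin(MA)])
g=MATC-34*d
bot.move_to([*g,150],q); st()
c=snap('side','g2'); t=snap('top','g2t')
a=cv2.resize(c['image'][140:320,190:360],None,fx=2.3,fy=2.3); b=cv2.resize(t['image'][140:320,270:440],None,fx=2.3,fy=2.3)
cv2.imwrite('pics/v4.png',np.hstack([a,b]))
E
```

```text
5.44 [541.3 227.1  53. ] [ 1.   1.1 -2. ] 10.7 97.8
7.44 [409.9 238.2  53.9] [ 0.5  0.9 -1.3] 11.0 97.8
8.72 [409.5 238.1 189.3] [ 0.7  0.3 -1.5] 10.6 97.8
10.77 [ 532.  -314.5  150.2] [ 0.3  1.2 -2.7] 10.4 97.8
```

View pics/v4.png

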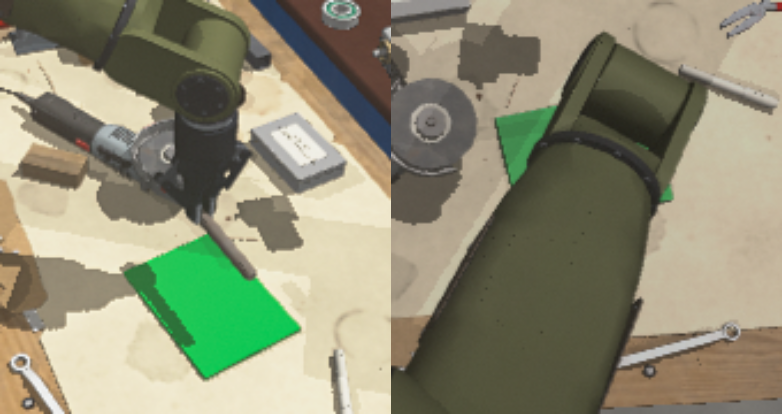

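The chisel hangs firmly in the jaws over the mat, head pointing to the right (-y), with little droop. I'll lower and release.

```bash
python3 - <<'E'
from h import *
d=np.array([np.cos(MA),np.sin(MA)]); g=MATC-34*d
bot.servo_line([*g,50],speed=120)
print(bot.servo_line([*g,31.2],speed=25,until_force=6)); st()
bot.move_gripper(45); st()
bot.dwell(0.3)
bot.servo_line([*g,150],speed=120)
q=down(np.radians(60)); bot.move_to([380,-150,260],q); st()
t=snap('top','m1'); c=snap('side','m1s')
cv2.imwrite('pics/crop5.png',cv2.resize(t['image'][160:260,295:415],None,fx=6,fy=6,interpolation=cv2.INTER_CUBIC))
W=cloud(t)
m=(W[...,2]>17)&(W[...,2]<40)&(abs(W[...,0]-536)<60)&(abs(W[...,1]+350)<110)
print(cv2.minAreaRect(W[m][:,:2].astype(np.float32)),m.sum())
E
```

```text
True
12.57 [ 531.4 -315.3   31.3] [-2.1  0.8  6.1] 10.7 98.8
13.0 [ 530.9 -315.    30.3] [ 1.  -0.9 -0.1] 44.8 0.0
15.43 [ 380.4 -150.4  259.7] [-0.9  0.3  0.4] 44.9 0.0
((535.4373168945312, -348.0405578613281), (104.39466094970703, 173.61721801757812), 7.658832550048828) 323
```

View pics/crop5.png

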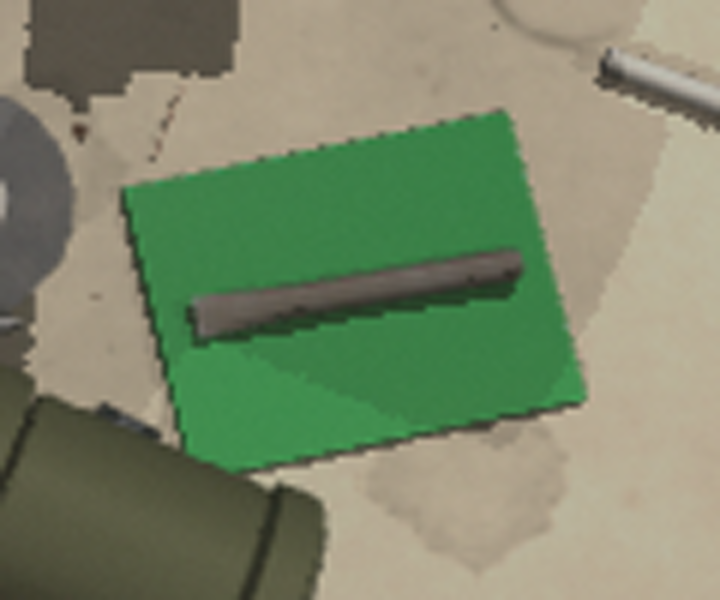

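The chisel lies flat on the mat, with the edge's middle at about (195,319) in the crop and the head end at about (520,263).

```bash
python3 - <<'E'
from h import *
t=load('m1')
P=lambda X,Y,z: px(t,295+X/6,160+Y/6,z)[:2]
e=P(195,319,21); h=P(520,263,22); d=h-e; L=np.linalg.norm(d); d/=L
print(e,h,L,np.degrees(np.arctan2(d[1],d[0])))
mid=(e+h)/2; ang=np.arctan2(d[1],d[0])
np.save('ch.npy',[*mid,ang])
g=mid+44*d; q=down(ang+np.pi)
bot.move_to([*g,120],q); st()
bot.servo_line([*g,31.2],speed=80); st()
bot.move_gripper(0,100); st()
bot.servo_line([*g,36],speed=30); 
bot.servo_line([*g,190],speed=120); bot.dwell(.2); st()
qi=down(PHI)
print(bot.ik(rk(-115,0,190),qi))
bot.move_to(rk(-115,0,190),qi); st()
s=snap('side','i1'); cv2.imwrite('pics/crop6.png',cv2.resize(s['image'][60:220,130:290],None,fx=3.7,fy=3.7,interpolation=cv2.INTER_CUBIC))
E
```

```text
[ 524.04498911 -268.63952975] [ 542.60758745 -430.8517871 ] 163.2708990994184 -83.47181147301234
16.76 [ 538.5 -393.1  120.7] [-0.6  1.2  0.2] 44.6 0.0
18.02 [ 538.6 -393.7   31.9] [-0.3  0.  -0.7] 45.1 0.0
18.42 [ 538.7 -393.7   32. ] [-0.8  1.   5.4] 11.0 100.0
20.36 [ 538.2 -393.4  189.5] [-0.6  0.3 -2.1] 11.5 99.0
[ 4.77402157e-01  1.49617514e-01  1.85409244e+00 -4.44089210e-16
  1.13788270e+00  2.13197429e+00]
22.84 [385.2 240.1 190. ] [-0.1 -0.1 -1.6] 10.7 98.9
```

View pics/crop6.png

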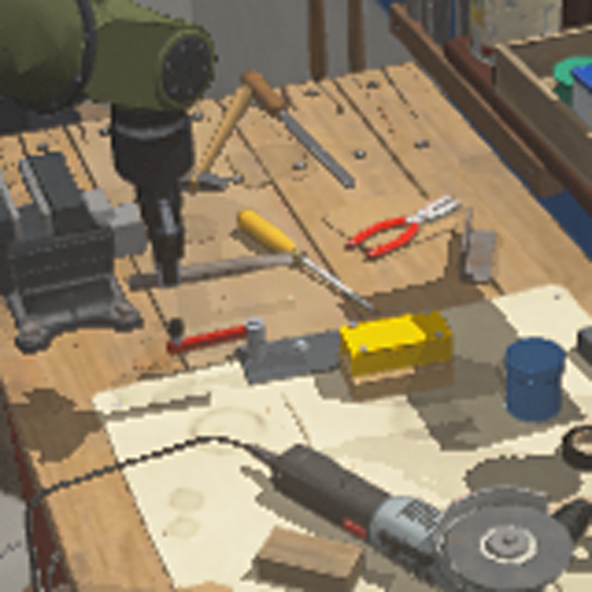

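The chisel is held by its head end with the edge pointing at the rack, roughly level. I'll measure its line relative to the rack from the depth data.

```bash
python3 - <<'E'
from h import *
Rm=R.from_euler('z',PHI).as_matrix()[:2,:2]
bot.servo_line(rk(-115,0,100),speed=120)
for n in('side','top'):
    W=cloud(snap(n,'i2'+n)); p=(W[...,:2]-O)@Rm
    for x in range(-95,25,10):
        m=(abs(p[...,0]-x)<5)&(abs(p[...,1])<25)&(abs(W[...,2]-85)<22)
        if m.sum()>2: print(n,x,m.sum(),'y',np.percentile(p[m][:,1],[10,50,90]).round(1),'z',np.percentile(W[m][:,2],[10,50,90]).round(1),'xmax',p[m][:,0].max().round(1))
E
```

```text
side -95 12 y [-11.5  -7.1  -1. ] z [87.8 91.6 96.5] xmax -91.4
side -85 11 y [-7.5 -4.9 -0. ] z [83.3 91.3 94.1] xmax -80.9
side -75 12 y [-8.3 -3.7  1.9] z [81.6 91.8 95. ] xmax -71.4
side -65 13 y [-9.3 -6.5 -3.2] z [86.  91.7 98. ] xmax -60.8
side -55 10 y [-10.2  -6.7   3.3] z [84.4 92.2 93.7] xmax -50.9
side -45 11 y [-8.3 -6.5 -1.8] z [84.7 91.5 96.6] xmax -41.3
side -35 12 y [-12.6  -7.2  -4.2] z [86.8 92.  95.7] xmax -30.0
side -25 10 y [-10.8  -7.1   1. ] z [87.6 91.1 94.7] xmax -20.3
side -15 9 y [-11.3  -5.9   1.5] z [89.  90.5 91.1] xmax -10.7
side -5 7 y [-6.  -3.4 -1.8] z [83.9 90.1 92.5] xmax -1.9
side 5 11 y [-9.6 -6.  11.4] z [84.5 87.4 93.4] xmax 8.9
top -65 8 y [-6.6 -5.4 -3.3] z [86.  91.2 96. ] xmax -60.6
top -55 19 y [-6.7 -2.5  3.1] z [90.5 93.8 96.6] xmax -50.3
top -45 19 y [-6.5 -1.9  4.4] z [91.  94.3 98.3] xmax -40.1
top -35 23 y [-6.3 -0.2  8.3] z [89.8 93.4 96.3] xmax -30.3
top -25 26 y [-6.6  0.7  9.3] z [88.5 92.6 97. ] xmax -20.1
top -15 23 y [-6.6  0.9  8.7] z [87.5 90.7 94.7] xmax -11.2
top -5 26 y [-8.5 -0.8  7.5] z [88.4 90.4 92.6] xmax -0.2
top 5 24 y [-6.7  0.   9. ] z [85.4 88.3 91.1] xmax 8.8
```

The chisel is level and centred, its edge at rack x of about 9 and its underside 22 mm below the TCP. I'll insert it.

```bash
python3 - <<'E'
from h import *
bot.servo_line(rk(-115,0,56),speed=100); st()
print(bot.servo_line(rk(10,0,56),speed=60,until_force=15)); st()
print(bot.servo_line(rk(41,0,56),speed=25,until_force=10)); st()
print((bot.read_state()['ee_pos'][:2]-O)@R.from_euler('z',PHI).as_matrix()[:2,:2])
E
```

```text
24.48 [385.1 240.4  56.4] [ 0.   0.  -2.4] 11.4 98.9
False
26.72 [509.3 229.9  56. ] [-0.6 -0.4 -2.1] 10.9 98.9
False
28.11 [539.1 227.3  55.4] [-8.5  1.3 -0.1] 11.0 99.1
[39.76033336 -0.08148289]
```

```bash
python3 - <<'E'
from h import *
bot.servo_line(rk(38,0,55.5),speed=20)
print(bot.servo_line(rk(38,0,52),speed=15,until_force=5)); st()
bot.move_gripper(45,100); bot.dwell(.3); st()
bot.servo_line(rk(38,0,150),speed=100)
A=1.475
def knob(a,r=85,z=0): return rk(-20-r*np.sin(a),80-r*np.cos(a),z)
yaw=lambda a: PHI+np.pi/2-a   # tool x from the knob towards the hinge
bot.move_to(knob(A,85,150),down(yaw(A))); st()
print(bot.ik(knob(0,85,79),down(yaw(0))))
t=snap('top','k1'); s=snap('side','k1s')
cv2.imwrite('pics/crop7.png',np.hstack([cv2.resize(t['image'][160:290,105:235],(390,390),interpolation=cv2.INTER_CUBIC),cv2.resize(s['image'][90:190,160:260],(390,390),interpolation=cv2.INTER_CUBIC)]))
E
```

```text
False
28.79 [537.5 227.5  52. ] [ 1.  -0.5 -0.6] 10.9 99.2
29.52 [537.4 227.5  52. ] [0.2 1.  0.1] 45.1 0.0
31.33 [401.3 311.2 150. ] [-0.1 -0.4  0.2] 45.2 0.0
[ 3.74034291e-01  4.65729575e-01  1.73130883e+00 -4.44089210e-16
  9.44554251e-01  4.57810095e-01]
```

View pics/crop7.png

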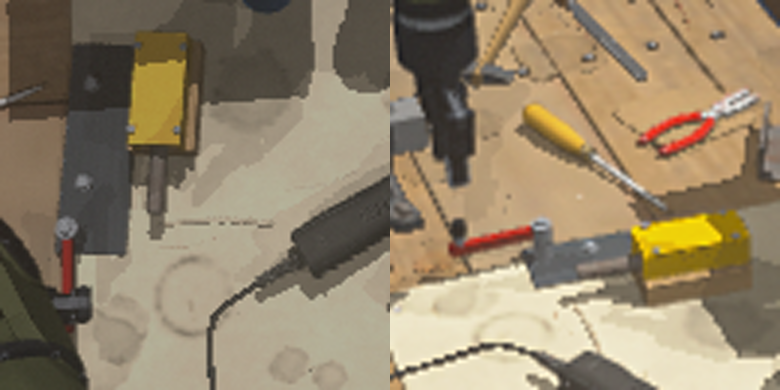

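The chisel is in, with its head protruding. The gripper stands over the knob. Next I'll pinch it and swing the gate shut.

```bash
python3 - <<'E'
from h import *
A=1.475
def knob(a,r=85,z=80): return rk(-20-r*np.sin(a),80-r*np.cos(a),z)
yaw=lambda a: PHI+np.pi/2-a
print(bot.servo_line(knob(A),speed=80,until_force=8)); bot.move_gripper(0,20); st()
for a in np.linspace(A,0.03,13)[1:]:
    bot.servo_line(knob(a),down(yaw(a)),speed=45)
st()
print(bot.servo_line(knob(-0.06),down(yaw(0)),speed=15,until_force=6)); st()
bot.move_gripper(45,20); bot.dwell(.2)
bot.servo_line(knob(0,85,180),speed=120)
bot.move_to([380,0,300],down(np.radians(90))); st()
t=snap('top','e1'); s=snap('side','e1s')
cv2.imwrite('pics/crop8.png',np.hstack([cv2.resize(t['image'][160:290,105:235],(390,390),interpolation=cv2.INTER_CUBIC),cv2.resize(s['image'][110:190,180:260],(390,390),interpolation=cv2.INTER_CUBIC)]))
E
```

```text
False
32.83 [401.4 311.2  80.4] [-0.6  0.2  4.1] 14.5 19.8
37.33 [477.2 227.3  80.3] [ 0.2 -4.9  7.3] 14.7 20.1
True
37.69 [480.4 226.9  80.3] [-4.  -0.5  9.5] 14.3 20.2
40.34 [380.3   0.4 299.5] [0.4 0.9 0.3] 44.6 0.0
```

View pics/crop8.png

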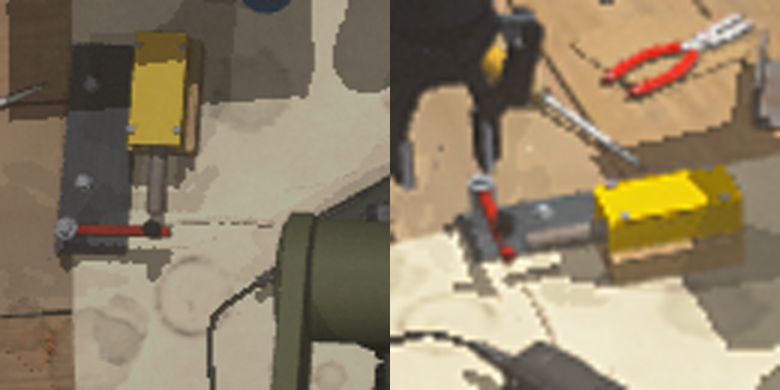

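```bash
python3 - <<'E'
from h import *
t=load('e1'); im=t['image']; hsv=cv2.cvtColor(im,cv2.COLOR_BGR2HSV)
m=(cv2.inRange(hsv,(0,150,60),(8,255,255))|cv2.inRange(hsv,(172,150,60),(180,255,255))); 
v,u=np.nonzero(m); k=(u>120)&(u<175)&(v>220)&(v<250)
p=np.array([px(t,a,b,46)[:2] for a,b in zip(u[k],v[k])]); p=(p-O)@R.from_euler('z',PHI).as_matrix()[:2,:2]
f=np.polyfit(p[:,1],p[:,0],1); print(k.sum(),p.min(0),p.max(0),'angle',np.arctan(f[0]),'x at y=0',f[1])
a=px(t,105+67/3,160+228/3,53)[:2]; b=px(t,105+152/3,160+229/3,72)[:2]; print((a-O,b-O)@R.from_euler('z',PHI).as_matrix()[:2,:2])
E
```

```text
63 [-22.15305973 -12.50166404] [-15.28671272  70.78371411] angle -0.0021005791736940405 x at y=0 -18.75263560662007
[[-20.35638837  79.09959668]
 [-21.26471709  -5.48690366]]
```

The gate's measured angle is about 0, so it is shut. The chisel is home and the robot is clear.

```bash
python3 - <<'E'
from h import *
print(bot.finish_job()); st()
E
```

```text
the job is handed in; nothing more can be done
None
the job is handed in; nothing more can be done
```

The job is handed in: the chisel is in the guard edge first against the back stop, the gate measures shut (about 0 rad), and the arm is clear; I don't know the verdict, because the hand-in gave none.

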